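Work the stuck pointer knob off the audio controller

ROBOT

A 6-joint arm with a two-finger parallel gripper is mounted at the origin on the work surface. World frame = base frame: x ahead of the robot, y to its left, z up, the work surface at z = 0. Lengths are in mm, angles in rad, forces in N, time in s.
With the tool pointing down it reaches from about 400 to 825 mm from the base axis. Payload 7 kg.
Tool frame: the origin (TCP) lies at the very end of the fingers, on their centre line; the grasp point (between the pads) lies 19 mm behind it; z points along the fingers, y is the line along which they close (so a half turn about z gives the same grasp; the last joint's range is limited). The gripper opens to 88 mm and grips with 3 to 60 N. Pads are 19 mm wide; open, the fingers measure 130 mm over their backs; the gripper's body (78 mm by 193 mm) begins 47 mm behind the grasp point.
Start: joints at [1.47, 0.359, 0.012, 0, -1.224, -0.288], TCP at [255.884, 624.595, 226.561] pointing down, gripper open.
Joint ranges: [-3.07, 3.07], [-1.43, 2.12], [-1.02, 1.25], [-3.03, 1.67], [-3.05, -0], [-3.03, 3.03]. Speed limits (rad/s): [2.39, 2.39, 3.01, 3.14, 3.14, 3.14].

INTERFACE

Orientations are given as a unit quaternion [x, y, z, w].
In Python, from plant import bot gives the robot as it stands. Calls block until the motion is done:
- bot.move_ptp(position, orientation): joint-space move of the TCP to a pose.
- bot.line_to(position, velocity=150, ori=None): straight line of the TCP; ori=None keeps the orientation; velocity is the mean speed in mm/s.
- bot.move_joints(angles): joint-space move.
- bot.move_gripper(opening, force=None): finger opening in mm; force is the grip in N (None keeps the last); returns when the fingers have stopped.
- bot.pause(seconds).
- bot.solve_ik(position, orientation): joint angles nearest the present ones, or None.
- bot.read_state(): the state.
- bot.camera(name): name is "side" or "top"; returns the picture (480x640x3 uint8, red, green, blue); there is no depth.
- bot.get_calibration(name): a dict with "fx", "fy", "cx", "cy" (pixels), "view" (4x4, takes a point from world to camera coordinates). Camera axes: x right, y up, looking along -z (the intrinsics and any distortion apply to the point x, -y, -z); pixel columns grow to the right and rows downward; lengths in mm; the calibration is good to about 2 mm. A picture is of the moment at which its call begins. get_calibration takes no time and is no camera call.
A pose or a line that the arm cannot do raises bot.Unreachable and nothing moves.
- bot.close_job(): hands the job in; it is judged then, once.
The state is a dict: "t": time; "joint_pos": joint angles; "qvel": joint speeds; "tau": joint torques, N m; "tcp_pos": TCP position; "eef_rot": TCP orientation; "contact_force": force on the tool from outside, world axes, zero at the start; "moment": the same for the moment, N m; "width": finger opening in mm; "finger_force": force on a finger pad.
Only numpy, scipy, OpenCV 4.12 (cv2) and the standard library are available. Lean on these libraries where they do the work, as an engineer would, in place of code of your own. Each camera call takes 0.05 s, during which the arm holds its last target. There are 200 camera calls.

TASK

The pointer knob (the one with a nose) on the desktop audio controller is a tight push fit on its spindle and has to come off for cleaning. Grip it from above and rock it off: twist it clockwise to at least 20 degrees past its straight position, then back anticlockwise to at least 20 degrees on the other side, easing it up only a few millimetres during each twist so that it is still on its spindle when the second twist is complete, and then pull it clear. Set it down right way up in the round white dish and let go.

Things in the scene. Friction and masses are not known exactly. Their poses are not given: they have to be found in the camera images.
- knob_center (a point): Centre of the pointer knob, on its axis, 20 mm up. Black plastic, 40 mm high, 40 g: a bar 40 mm long (its x) and 26 mm wide (its y) with a pointed nose on its +x end, over a round 26 mm skirt (the lower 18 mm). The other two knobs are round; it may be on any of the 3 spindles. Grip its 26 mm width (45 mm free each side). Seated: underside 8 mm above the panel, z up, centre 73 mm above the desk.
- knob_nose (a point): Tip of the knob's nose, 30 mm from knob_center along the knob's +x. Straight = nose along the controller's +x (start: within 5 degrees). Clockwise from above carries it to the controller's -y. The knob is held by friction only: about 0.1 Nm to turn, 8 to 15 N for a straight pull, less while twisting; it leaves the spindle after rising 18 mm.
- unit: Audio controller: light grey metal box fixed to the desk, 300 mm long (its x), 130 mm wide (its y), 45 mm high, three black push-on knobs in a row on its flat top, sockets on its -y edge. Origin at the centre of its underside, at desk height, z up. Fixed spindles at x = -90, 0, +90 mm, y = 0, their tips 71 mm above the desk.
- dish: Round white ceramic dish, loose on the desk, empty: 132 mm across the rim, 112 mm across the foot, 20 mm high, wall 4 mm, inner floor flat, 104 mm across and 5 mm above the desk. Origin at the centre of its underside, z up.
Mind the look-alikes: they are no part of the job. Leave any blue or pink look-alike of the part that bears knob_center alone.

How it is judged:
By the outcome, as a careful person would: the job done as asked, in the order asked, and still so for the second after the job is handed in, with the robot touching nothing.
It also fails if it takes over 42 s, if anything falls off the work surface, if the arm or the gripper's body presses on something with over 40 N, if the wrist force passes 120 N, or if a joint passes its speed limit or range.

## Working session

There is one attempt and no reset: what is moved stays moved. The work goes in short steps, each a Python script; the robot and the scene stay as the last script left them, time stands still between calls to the robot, and variables do not carry over. Pictures are saved under pics/ and viewed, at most 10 in all, crops included, and the job is handed in when it is done.

```bash
mkdir -p pics; ls
python3 - <<'E'
from plant import bot
import cv2
for n in("top","side"):
    im=bot.camera(n); cv2.imwrite(f"pics/{n}0.png",im[:,:,::-1]); c=bot.get_calibration(n); print(n,c)
s=bot.read_state(); print(s['t'],s['eef_rot'],s['width'])
E
```

```text
pics
top {'fx': 553.816842142552, 'fy': 553.816842142552, 'cx': 308.56755882445117, 'cy': 243.23412628577347, 'view': array([[ 2.42760940e-02, -9.99526922e-01, -1.88839602e-02,
        -3.26159390e+01],
       [ 9.96688300e-01,  2.27320902e-02,  7.80748690e-02,
        -5.90639064e+02],
       [-7.76086616e-02, -2.07167751e-02,  9.96768635e-01,
        -1.06213211e+03],
       [ 0.00000000e+00,  0.00000000e+00,  0.00000000e+00,
         1.00000000e+00]])}
side {'fx': 459.04952258426846, 'fy': 459.04952258426846, 'cx': 317.460732543789, 'cy': 238.583286702193, 'view': array([[-9.99924015e-01, -2.21902572e-03, -1.21260473e-02,
         5.61744119e+02],
       [-6.11883885e-03, -7.64594357e-01,  6.44482761e-01,
        -4.36796336e+01],
       [-1.07016312e-02,  6.44507987e-01,  7.64522681e-01,
        -9.18500101e+02],
       [ 0.00000000e+00,  0.00000000e+00,  0.00000000e+00,
         1.00000000e+00]])}
0.1 [ 9.81153783e-01 -1.93227014e-01 -6.46456147e-05  7.55206320e-04] 87.79572922958228
```

View pics/top0.png

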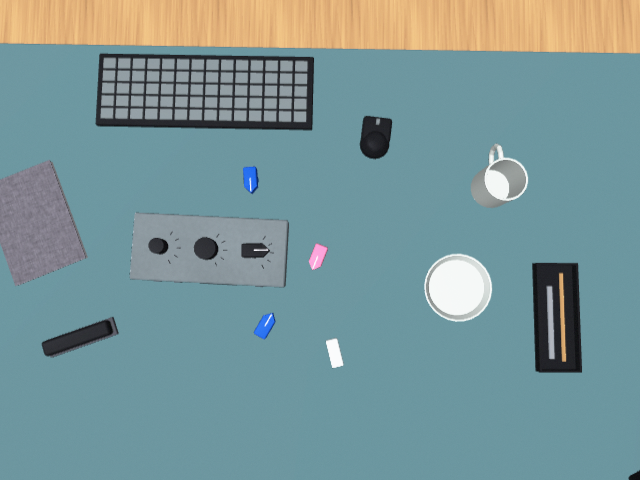

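View pics/side0.png

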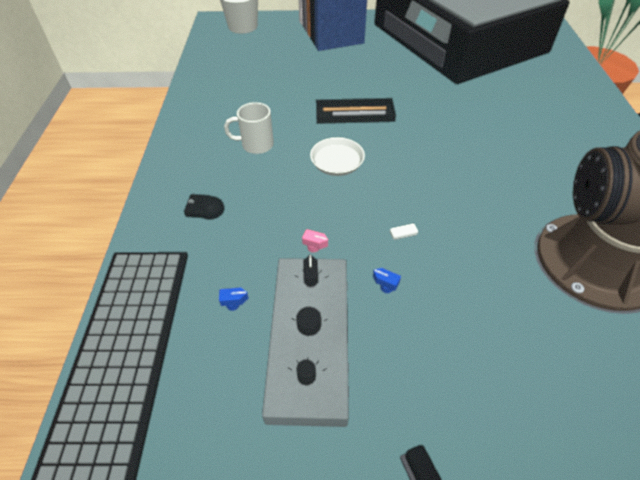

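Candidates in the top view: the black bar knob with a white line on the unit (256,250); round black knobs at (157,246) and (205,248); blue look-alikes at (251,180) and (266,325); a pink one at (318,257). By the description it is (256,250), with its nose to the right. The dish is at (458,288).

```bash
cat > h.py <<'E'
import numpy as np, cv2
from plant import bot
def cast(n,px,z):
    c=bot.get_calibration(n); V=c['view']; R=V[:3,:3]; o=-R.T@V[:3,3]
    px=np.atleast_2d(np.asarray(px,float))
    d=np.c_[(px[:,0]-c['cx'])/c['fx'],-(px[:,1]-c['cy'])/c['fy'],-np.ones(len(px))]@R
    return o+d*((z-o[2])/d[:,2])[:,None]
def proj(n,P):
    c=bot.get_calibration(n); V=c['view']; p=V[:3,:3]@np.asarray(P,float)+V[:3,3]
    return np.array([c['cx']+c['fx']*p[0]/-p[2], c['cy']-c['fy']*p[1]/-p[2]])
def big(m):
    cs,_=cv2.findContours(m.astype(np.uint8),cv2.RETR_EXTERNAL,cv2.CHAIN_APPROX_NONE)
    return max(cs,key=cv2.contourArea)
E
python3 - <<'E'
from h import *
im=cv2.imread("pics/top0.png"); hsv=cv2.cvtColor(im,cv2.COLOR_BGR2HSV)
print(hsv[230,180],hsv[260,140],hsv[283,200],hsv[400,200],hsv[250,250],hsv[288,458])
roi=np.zeros(im.shape[:2],bool); roi[205:295,120:296]=1
u=big(roi&(hsv[...,1]<60)); W=cast("top",u[:,0],45)[:,:2].astype(np.float32)
r=cv2.minAreaRect(W); print("unit",r); print(cv2.boxPoints(r))
roi[:]=0; roi[235:265,236:276]=1
k=big(roi&(hsv[...,2]<50)); print("knob px",cv2.boundingRect(k))
K=cast("top",k[:,0],93)[:,:2].astype(np.float32); print(cv2.minAreaRect(K),K.min(0),K.max(0))
roi[:]=0; roi[245:330,415:500]=1
d=big(roi&(hsv[...,1]<50)&(hsv[...,2]>120)); D=cast("top",d[:,0],20)[:,:2].astype(np.float32); print("dish",cv2.minEnclosingCircle(D),cv2.fitEllipse(D))
s=cv2.imread("pics/side0.png")
a=cv2.resize(im[205:300,225:300],None,fx=5,fy=5,interpolation=2); b=cv2.resize(s[225:320,260:360],None,fx=4,fy=5,interpolation=2)
cv2.imwrite("pics/crop.png",np.hstack([a,b]))
E
```

```text
[100  29 160] [ 98  29 158] [ 96  74 113] [ 95  81 160] [120  20  51] [ 80   3 248]
unit ((572.7725830078125, 172.2493438720703), (300.4339599609375, 130.79112243652344), 88.35397338867188)
[[503.08905   23.972809]
 [633.82623   20.215881]
 [642.4561   320.52588 ]
 [511.71893  324.2828  ]]
knob px (242, 244, 20, 4)
((579.2200927734375, 84.44506072998047), (5.518989086151123, 34.98786926269531), 1.308060646057129) [576.5671   66.89272] [582.3772  101.99743]
dish ((512.7188720703125, -310.4813537597656), 66.09514617919922) ((512.670654296875, -310.23858642578125), (129.44879150390625, 130.23556518554688), 91.20384979248047)
```

View pics/crop.png

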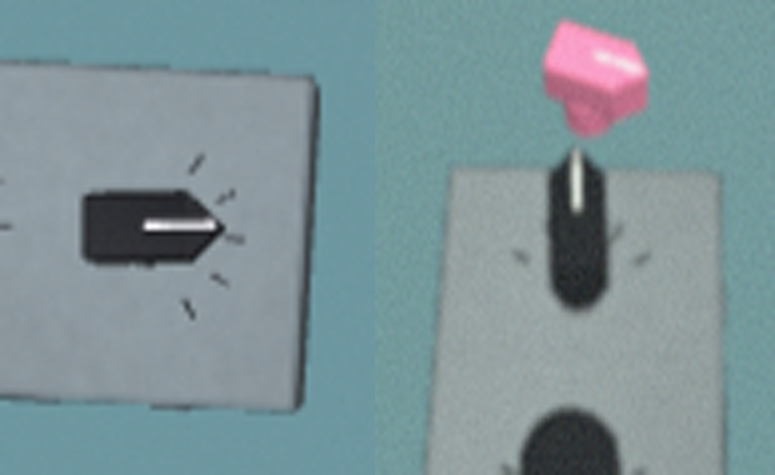

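The crop confirms the choice: a black bar with a pointed nose and a white line, near the unit's right end. Its rear is at about x=241.4 and its nose tip at about (269.8, 250.8) in the top view. Next I compute the knob's pose and check the wrist range.

```bash
cat >> h.py <<'E'
def q(deg): a=np.radians(deg)/2; return [float(np.cos(a)),float(np.sin(a)),0.,0.]
E
python3 - <<'E'
from h import *
im=cv2.imread("pics/top0.png"); hsv=cv2.cvtColor(im,cv2.COLOR_BGR2HSV)
roi=np.zeros(im.shape[:2],bool); roi[238:264,236:271]=1
m=roi&((hsv[...,2]<100)|(hsv[...,2]>190)); m=cv2.morphologyEx(m.astype(np.uint8),cv2.MORPH_OPEN,np.ones((2,2)))
k=big(m); print(cv2.boundingRect(k))
K=cast("top",k[:,0],93)[:,:2].astype(np.float32); r=cv2.minAreaRect(K); print(r, cv2.boxPoints(r))
w=np.argwhere(roi&(hsv[...,2]>170))[:,::-1]
print("line",cv2.fitLine(cast("top",w,93)[:,:2].astype(np.float32),cv2.DIST_L2,0,.01,.01).ravel())
for z in(61,150):
  for b in (-120,-90,-60,60,90,120):
    j=bot.solve_ik([572,82,z],q(b)); print(z,b,None if j is None else np.round(j,2))
for b in (-90,-60,-120,90): j=bot.solve_ik([512.7,-310.4,14],q(b)); print('dish',b,None if j is None else np.round(j,2))
E
```

```text
(242, 244, 29, 15)
((569.3212890625, 75.81305694580078), (25.721403121948242, 51.36310577392578), 1.3351866006851196) [[555.86566  101.18797 ]
 [557.06244   49.838806]
 [582.7769    50.43814 ]
 [581.58014  101.78731 ]]
line [ 1.4388021e-02 -9.9989647e-01  5.7180359e+02  6.8090973e+01]
61 -120 [ 0.48  0.36 -0.41  0.   -0.8  -1.  ]
61 -90 [ 0.48  0.36 -0.41  0.   -0.8  -0.48]
61 -60 [ 0.48  0.36 -0.41  0.   -0.8   0.04]
61 60 [ 0.48  0.36 -0.41  0.   -0.8   2.14]
61 90 [ 0.48  0.36 -0.41  0.   -0.8   2.66]
61 120 None
150 -120 [ 0.48  0.26 -0.31  0.   -1.   -1.  ]
150 -90 [ 0.48  0.26 -0.31  0.   -1.   -0.48]
150 -60 [ 0.48  0.26 -0.31  0.   -1.    0.04]
150 60 [ 0.48  0.26 -0.31  0.   -1.    2.14]
150 90 [ 0.48  0.26 -0.31  0.   -1.    2.66]
150 120 None
dish -90 [-0.22  0.45 -0.4   0.   -0.72  0.22]
dish -60 [-0.22  0.45 -0.4   0.   -0.72  0.74]
dish -120 [-0.22  0.45 -0.4   0.   -0.72 -0.3 ]
dish 90 [-0.22  0.45 -0.4   0.   -0.72 -2.92]
```

Run:
```python
from h import *
def rep(l):
    s=bot.read_state(); print(l,round(s['t'],2),np.round(s['tcp_pos'],1),np.round(s['contact_force'],1),np.round(s['moment'],2),round(s['width'],1),s['finger_force'])
bot.move_ptp([569.8,82,130],q(-89)); rep('above')
bot.line_to([569.8,82,61],120); rep('down')
bot.move_gripper(36); bot.move_gripper(20,8); rep('light')
cv2.imwrite("pics/s1.png",cv2.resize(bot.camera("side")[190:340,220:420,::-1],None,fx=4,fy=4))
```

```text
above 2.37 [570.   82.9 130.1] [-1.3 -0.3 -0.3] [ 0.12 -0.05  0.05] 87.7 0.0
down 3.09 [570.3  82.3  61.5] [-0.4 -0.4  1. ] [ 0.14 -0.08  0.01] 87.2 0.0
light 4.43 [572.   82.4  61.7] [ 6.1 -2.1 -1.7] [-0.47 -2.29 -0.05] 26.5 7.987533733248711
```

View pics/s1.png

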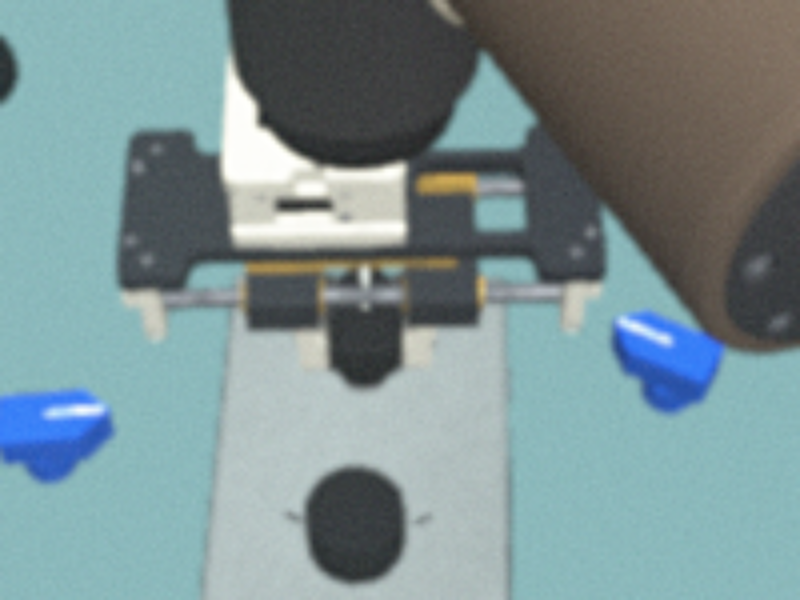

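The fingers are on the knob's two flats. The side force shows the true axis at about x = 572, so I recentre there, grip firmly and do the first twist.

```bash
cat >> h.py <<'E'
from scipy.spatial.transform import Rotation as Ro
def rep(l):
    s=bot.read_state(); X=Ro.from_quat(s['eef_rot']).as_matrix()[:,0]
    print(l,round(s['t'],2),np.round(s['tcp_pos'],1),"yaw %.1f"%np.degrees(np.arctan2(X[1],X[0])),np.round(s['contact_force'],1),np.round(s['moment'],2),round(s['width'],1),round(s['finger_force'],1))
E
python3 - <<'E'
from h import *
bot.line_to([571.8,82,61],20); rep('centred')
bot.move_gripper(20,50); rep('grip')
bot.line_to([571.8,82,62.5],3,ori=q(-105)); rep('half')
bot.line_to([571.8,82,64],2,ori=q(-119.5)); rep('cw'); bot.pause(.2); rep('cw')
E
```

```text
centred 4.73 [572.4  82.2  61.4] yaw -89.0 [ 1.7 -0.4  3. ] [ 0.09 -0.68  0.04] 25.9 8.0
grip 4.95 [572.4  82.2  61.4] yaw -89.0 [ 1.8 -0.6  3.2] [ 0.13 -0.98 -0.01] 25.8 50.0
half 5.6 [572.   82.2  61.9] yaw -105.0 [ 4.7  0.  -4.4] [ 0.23 -1.94 -0.05] 25.6 50.0
cw 6.25 [571.6  82.3  62.9] yaw -119.6 [ 4.9  1.3 -6.4] [ 0.66 -2.03  0.03] 25.9 50.0
cw 6.45 [571.6  82.3  62.9] yaw -119.6 [ 5.9  0.8 -6.7] [ 0.66 -2.01 -0.  ] 25.9 50.0
```

Run:
```python
from h import *
bot.line_to([571.8,82,66],1.5,ori=q(-92)); rep('mid')
bot.line_to([571.8,82,68.5],2,ori=q(-63.5)); rep('ccw'); bot.pause(.2); rep('ccw')
cv2.imwrite("pics/s2.png",cv2.resize(bot.camera("side")[190:340,220:420,::-1],None,fx=4,fy=4))
```

```text
mid 7.27 [572.1  81.6  65.1] yaw -92.0 [ 6.7 -2.9 -6.8] [-0.91 -2.88 -0.03] 26.0 50.0
ccw 8.25 [572.7  81.8  67.9] yaw -63.5 [ 8.5 -3.1 -7.2] [-0.87 -3.21 -0.01] 25.7 50.0
ccw 8.45 [572.7  81.7  67.9] yaw -63.5 [ 8.9 -3.  -6.9] [-0.88 -3.21  0.01] 25.5 50.0
```

View pics/s2.png

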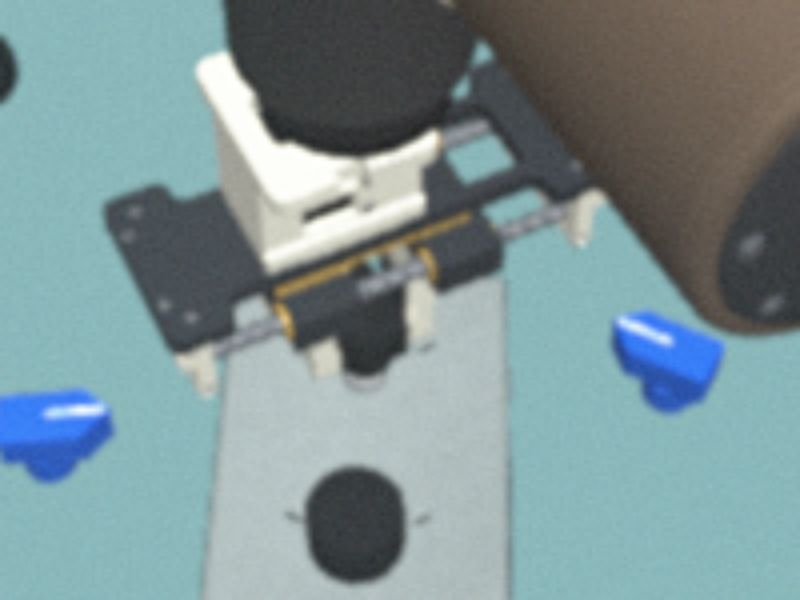

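The knob has turned with the gripper and risen about 6.5 mm; the spindle collar shows below the skirt at (370,385). I pull it clear now, with a small sideways relief.

Run:
```python
from h import *
bot.line_to([573.5,81.5,72],20); rep('a')
bot.line_to([573.5,81.5,90],25); rep('b')
bot.line_to([573.5,81.5,140],100); rep('c')
bot.move_ptp([512.7,-310.4,110],q(-90)); rep('dish')
cv2.imwrite("pics/s3.png",cv2.resize(bot.camera("side")[60:260,220:460,::-1],None,fx=3,fy=3))
```

```text
a 8.85 [573.   81.3  71.2] yaw -63.5 [ 3.6  0.2 -6.4] [-0.04 -1.52 -0.04] 26.2 50.0
b 9.72 [573.4  81.5  90. ] yaw -63.5 [ 0.1 -0.  -0.5] [ 0.02 -0.06 -0.01] 25.8 50.0
c 10.37 [573.1  81.5 139.6] yaw -63.5 [ 0.   0.4 -1.1] [ 0.05  0.02 -0.04] 25.7 50.0
dish 11.84 [ 513.2 -309.7  110.1] yaw -89.9 [ 0.2  0.8 -0.4] [ 0.14 -0.03  0.03] 25.9 50.0
```

View pics/s3.png

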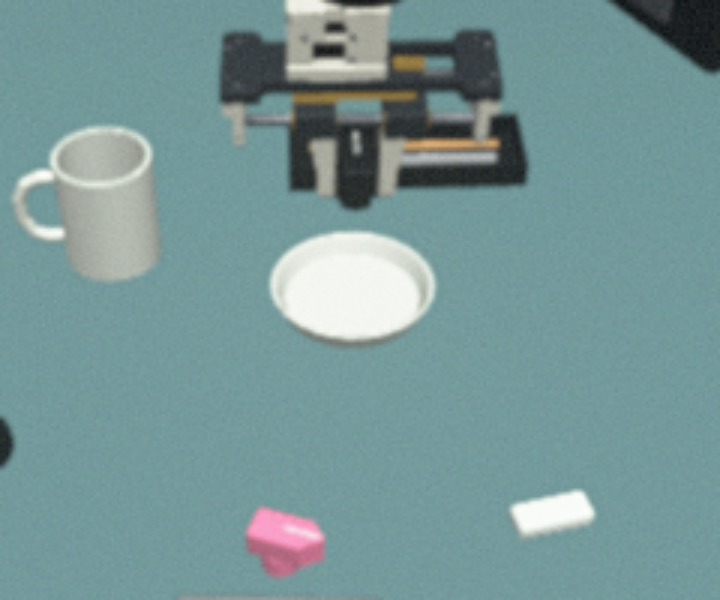

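The knob is held upright over the dish. I lower it and watch for contact.

Run:
```python
from h import *
bot.line_to([512.7,-310.4,24],120); f0=bot.read_state()['contact_force'][2]; rep('low')
for z in np.arange(22,10.5,-1):
    bot.line_to([512.7,-310.4,float(z)],15); f=bot.read_state()['contact_force'][2]
    if f-f0>2.5: break
rep('contact'); print(z)
bot.move_gripper(30,5); bot.move_gripper(48); rep('open')
bot.line_to([512.7,-310.4,70],80); bot.line_to([512.7,-310.4,150],150)
bot.move_ptp([450,-60,250],q(-90)); rep('away')
a=cv2.resize(bot.camera("side")[120:190,290:390,::-1],None,fx=4,fy=4); b=cv2.resize(bot.camera("top")[240:340,410:510,::-1],(280,280))
cv2.imwrite("pics/s4.png",np.hstack([a,b]))
```

```text
low 12.76 [ 513.3 -310.5   24.6] yaw -90.0 [ 0.  -0.  -0.9] [ 0.05 -0.05 -0.01] 25.3 50.0
contact 15.79 [ 512.8 -310.5   11.8] yaw -90.0 [-1.8  1.7  6.3] [ 0.7   0.73 -0.04] 25.5 50.0
11.0
open 16.72 [ 512.7 -310.4   11. ] yaw -90.0 [ 0.2 -0.2  0.3] [ 0.05 -0.03 -0.02] 48.1 0.0
away 19.37 [450.  -60.4 249.3] yaw -90.0 [ 0.5 -1.6 -0.3] [ 0.06 -0.05 -0.02] 48.3 0.0
```

View pics/s4.png

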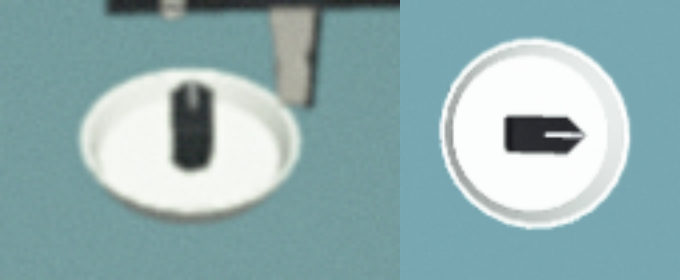

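The knob stands upright in the middle of the dish, and the gripper is clear of it.

```bash
python3 -c "
from plant import bot
bot.pause(.3); print(bot.close_job())"
```

```text
the job is handed in; nothing more can be done
None
```

I rocked the pointer knob about 28° clockwise, then about 28° anticlockwise while it was still on its spindle. I then pulled it clear, set it upright in the white dish, let go and handed the job in at about 20 s.

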